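# Take the fence stop out of its T-track and show its T-bolt to the inspection camera

### The job

The wooden stop on the drilling fence is loose in its T-track and the head of its T-bolt has to be checked for wear: slide the stop along the fence to the drop-in pocket (the gap in the track's lips, between the stop and the hold-down clamp), lift it out there and hold it up in front of the inspection camera. Hold it upright with the T-head at the height of the lens, straight ahead of it and 10 cm from the lens glass, turned so that the camera looks along the direction in which the stop slid (either end of the stop towards the lens). Finish while still holding it there steadily, with nothing else carrying it, and leave the camera and the other things on the bench where they are.

Things in the scene. Friction and masses are not known exactly. Their poses are not given: they have to be found in the camera images.
- fence: Fixed plywood board 185 x 420 x 12 mm carrying a hardwood fence 40 mm wide, 400 mm long, with an aluminium T-track on top, closed at both ends. Origin: on the bench under the middle of the pocket. y runs along the track, x across it (fence -20 to 20 mm, board -150 to 35 mm), z up. Track top at z = 75 mm; slot 13 mm wide between lips 5 mm thick over a cavity 30 mm wide, 9 mm high.
- pocket (a point): Centre of the drop-in pocket at the level of the track's top; axes as fence. Both lips are cut away here over 36 mm of the track's length (18 mm either way), leaving an opening 30 mm wide through which the T-head passes up. The stop starts 95 to 135 mm from it on one side or the other, the hold-down clamp likewise on the opposite side.
- stop: Loose light hardwood block 58 (x, -38 to 20) x 36 (y) x 36 mm high on the track, flat free y faces; drop arm in front of the fence (x -38 to -22, down to z -56 mm); black star knob 29 mm across on top (to z 57 mm); 8 mm bolt below with a T-head in the track. 0.11 to 0.22 kg. Origin: on the bolt axis at the block's underside, which rests on the track top. z up, y along the track (within 3 degrees).
- t_head (a point): Centre of the stop's steel T-head, 9.5 mm below the block's underside on the bolt axis; axes as stop. The head is 24 (x) x 14 (y) x 5 mm thick, under the lips at the start; it can rise 2 mm before it meets them and comes up only in the pocket. The bolt has 2.5 mm play either way across the slot.
- hold_down: Hold-down clamp, tight, does not move: an aluminium bar 22 mm wide bent forward and down onto a wooden workpiece 45 x 100 x 38 mm that lies on the board against the fence; star knob on top, to 28 mm above the track's top. Origin: on its bolt axis at the track's top; axes as fence. Bar from x = -52 to 18 mm, workpiece from y = -50 to 50 mm.
- lens (a point): Centre of the front glass of the inspection camera: a black body 40 mm wide and high behind a 34 mm lens barrel, on a post stand. It looks level along this point's -x axis; z up. The T-head's centre belongs at x = -100 mm, y = 0, z = 0 in this frame. The lens height varies, 0.155 to 0.225 m above the bench.
- tape_measure: Yellow tape measure 37 x 70 x 64 mm, standing on the front part of the fence's board; origin at the centre of its underside. Leave alone.
- sand_box: Box of sanding discs 71 x 110 x 75 mm standing behind the left half of the fence; origin at the centre of its underside. Leave alone.
- block_foam: Black sanding block 60 x 100 x 28 mm lying on the bench beyond the right end of the fence; origin at the centre of its underside. Leave alone.
- screwdriver_blk: Screwdriver 28 x 200 x 28 mm with a black handle, lying behind the fence along its length; origin at the centre of its underside. Leave alone.
- camera_stand: The camera's stand: steel base 110 x 110 x 12 mm and a 16 mm post 302 mm tall, 101 mm behind the glass; its lens is lens. Origin on the bench surface below a point 56 mm behind the lens glass (the lens looks along the body's -x axis).
Not all that is in view belongs to the job. Leave any pink look-alike of the stop alone.

How it is judged (in metres and radians):
On the way, in this order (a step that is already met when the one before it is completed fails the run):
1. the stop has been slid to the pocket, its T-head still down in the track (y of t_head in the frame of pocket between -0.0125 and 0.0125 m and x of t_head in the frame of pocket between -0.005 and 0.005 m and z of t_head in the frame of pocket below -0.003 m), for 0.05 s.
2. the T-head has come up out of the track through the pocket (z of t_head in the frame of pocket above 0.006 m and horizontal distance between t_head and pocket below 0.06 m), for 0.02 s.
At the end, for the whole second after the job is handed in: The gripper holds the stop still, clear of fence and camera: T-head centre 100 mm (+-15) ahead of the lens and within 15 mm of its axis sideways and in height, the stop upright within 8.5 degrees, its sliding direction within 11 degrees of the lens axis (either way round) (x of t_head in the frame of lens between -0.115 and -0.085 m and y of t_head in the frame of lens between -0.015 and 0.015 m and z of t_head in the frame of lens between -0.015 and 0.015 m and angle between stop's own z axis and vertical below 0.15 rad and angle between the y axis of stop and the x axis of lens, either way round below 0.2 rad and contact force between the fingers and stop above 1 N and height (world z) of t_head above 0.13 m and contact force between stop and fence below 0.1 N and contact force between stop and camera_stand below 0.1 N and linear speed of stop below 0.03 m/s); the arm keeps its last pose, push and grip.
It fails at once if the inspection camera is pushed out of place (distance of lens from where it was at the start of the episode above 0.008 m).
It fails at once if another thing on the bench is disturbed by more than 20 mm (distance of any of tape_measure, sand_box, block_foam, screwdriver_blk from where it was at the start of the episode above 0.02 m).
It also fails if it takes over 45 s, if anything falls off the work surface, if the arm or the gripper's body presses on something with over 40 N, if the wrist force passes 120 N, or if a joint passes its speed limit or range.

### The arm

A 6-joint arm with a two-finger parallel gripper is mounted at the origin on a cart in front of the work surface, level with it; the furniture and walls round the work are solid. World frame = base frame: x ahead of the robot, y to its left, z up, the work surface at z = 0. Lengths are in m, angles in degrees, forces in N, time in s.
With the tool pointing down it reaches from about 0.275 to 0.975 m from the base axis. Payload 8.4 kg.
Tool frame: the origin (TCP) lies on the centre line of the jaws, within the pads' length; the fingertips stand 19 mm ahead of it and the grasp point (between the pads) is the TCP; z points along the fingers, y is the line along which they close (so a half turn about z gives the same grasp; the last joint's range is limited). The gripper opens to 92 mm and grips with 3 to 60 N. Pads are 20 mm wide; open, the fingers measure 128 mm over their backs; the gripper's body (75 mm by 189 mm) begins 69 mm behind the grasp point.
Start: joints at [-65.054, 20.225, 93.587, -0, 66.188, -0.138], TCP at [0.265, -0.566, 0.234] pointing down, gripper open.
Joint ranges: [-150.9, 150.9], [-52.94, 120.26], [3.33, 152.33], [-74.26, 254.26], [0, 154.13], [-172.89, 172.89]. Speed limits (degrees/s): [127.2, 127.2, 159.86, 180, 180, 180].

### API

Orientations are given as a 3x3 rotation matrix whose columns are the frame's x, y, z axes.
In Python, from station import manip gives the robot as it stands. The module is installed in compiled form; this text tells all that it offers.
- The arm moves only by the tool drive_tool, never from a script. Its argument "rows" is one flat list of numbers, 7 for each row, row after row: the shift along the tool's x, y, z each as a share of 200 mm, from -1 to 1, then the turn, a rotation vector about the tool's x, y, z each as a share of 8 degrees, from -1 to 1, then the gripper's target within -1 to 1 (shut at 1, half-way at 0, fully open at -1). A call has 1 to 10 rows; each row shifts and turns the commanded pose from where the row before left it, along the tool's axes as they then stand; what a row does not reach is not made up. A row lasts 1/10 s, in which the tool goes at most 50 mm and 8.59 degrees, less where a joint would pass 70% of its speed; a pose out of reach is approached as far as the arm can. A call with a number of a shift or a turn outside -1 to 1 is refused whole. A call with a gripper value outside its range is refused whole. The fingers move at their own pace and stop on an object; "squeeze" is the grip in N (left out, the last holds). Time passes only in rows, so rows that do not move let the fingers close. It gives the time, the measured TCP pose, the force, the opening and the grip force at its end, in the units of the state.
- manip.read_state(): the state, without advancing time (a new reading comes with each control period).
- manip.snapshot(name): name is "scene" or "top"; returns a dict with "pixels" (400x640x3 uint8, red, green, blue), "K" (3x3 intrinsics, pixels), "pose" (4x4, takes a point from camera to world coordinates). Camera axes: x right, y down, z forward; pixel columns grow to the right and rows downward; lengths in m; the calibration is good to about 2 mm. A picture is of the moment at which its call begins. There is no depth.
- manip.close_job(): hands the job in; it is judged then, once.
The state is a dict: "time": time; "joint_pos": joint angles; "joint_vel": joint speeds; "joint_torque": joint torques, N m; "ee_pos": TCP position; "tool_rot": TCP orientation; "force": force on the tool from outside, world axes, zero at the start; "torque": the same for the moment, N m; "gripper_width": finger opening in m; "gripper_force": force on a finger pad.
Only numpy, scipy, OpenCV 4.12 (cv2) and the standard library are available. Lean on these libraries where they do the work, as an engineer would, in place of code of your own. Each camera call takes 0.05 s, during which the arm holds its last target. There are 200 camera calls.

## Working session

There is one attempt and no reset: what is moved stays moved. The work goes in short steps, Python scripts to look and compute and a tool call to move; the robot and the scene stay as the last step left them, time stands still between calls to the robot, and variables do not carry over. Pictures are saved under pics/ and viewed, at most 10 in all, crops included, and the job is handed in when it is done.

Besides the shell and the picture viewer there is one more tool, called by a JSON object that holds its "method" and its "body", one argument or row to a line. drive_tool: Moves the arm, as the interface text tells. Shift numbers are shares of 200 mm and turn numbers shares of 8 degrees, none past 1 either way. Its arguments: {"type":"object","properties":{"rows":{"type":"array","items":{"type":"number","minimum":-1,"maximum":1}},"squeeze":{"type":"number"}},"required":["rows"]}

```bash
mkdir -p pics; python3 - <<'E'
from station import manip
import cv2,numpy as np,pickle
d={}
for n in("scene","top"):
    s=manip.snapshot(n); d[n]=s; cv2.imwrite(f"pics/{n}0.png",s["pixels"][:,:,::-1]); print(n,s["K"].tolist(),np.round(s["pose"],4).tolist())
pickle.dump(d,open("s0.pkl","wb"))
print(manip.read_state())
E
```

```text
scene [[445.4783567838289, 0.0, 321.2641442674392], [0.0, 445.4783567838289, 198.78281218806143], [0.0, 0.0, 1.0]] [[-0.8762, -0.3224, 0.3582, 0.0919], [-0.4815, 0.6155, -0.624, 0.7943], [-0.0193, -0.7192, -0.6945, 1.073], [0.0, 0.0, 0.0, 1.0]]
top [[425.0994608245505, 0.0, 321.41213480888985], [0.0, 425.0994608245505, 196.4656224632921], [0.0, 0.0, 1.0]] [[0.148, -0.8102, 0.5672, -0.2155], [-0.9889, -0.1288, 0.0741, -0.1628], [0.013, -0.5719, -0.8202, 1.3124], [0.0, 0.0, 0.0, 1.0]]
{'time': 0.1, 'joint_pos': array([-6.50549608e+01,  2.02578076e+01,  9.36246518e+01, -1.45169349e-03,
        6.61880358e+01, -1.35286469e-01]), 'joint_vel': array([-0.13743728, -0.08030921, -0.06837053, -0.05219438,  0.00843483,
        0.02651641]), 'joint_torque': array([ 3.07539285e-04, -5.94904625e+01, -3.34931338e+01,  6.98385760e-02,
        1.83269929e-02, -4.06798051e-05]), 'ee_pos': array([ 0.26476683, -0.5656813 ,  0.23294772]), 'tool_rot': array([[ 9.05710060e-01,  4.23897388e-01, -5.39925779e-04],
       [ 4.23897731e-01, -9.05709385e-01,  1.10581860e-03],
       [-2.02622277e-05, -1.23042435e-03, -9.99999243e-01]]), 'force': array([ 0.38543725, -0.60320835,  0.03585715]), 'torque': array([ 0.01440483, -0.02845509, -0.00592289]), 'gripper_force': 0.0, 'gripper_width': 0.0920984277704943}
```

View pics/scene0.png

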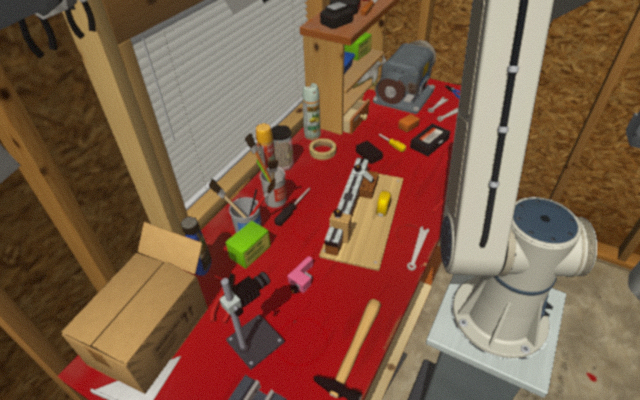

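View pics/top0.png

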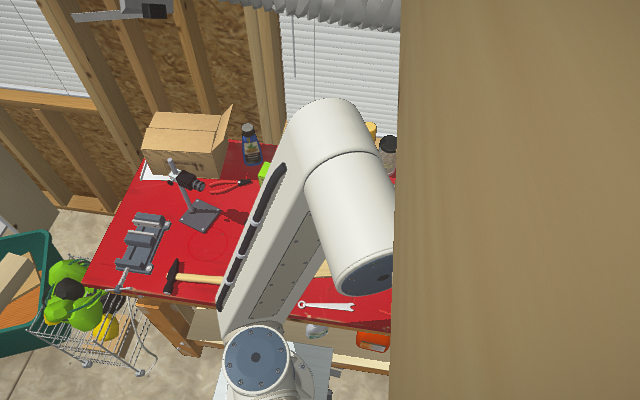

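The scene view shows the camera stand near (240,310), the fence from (335,245) to (375,170) and the tape measure at (384,203). The pink decoy is at (300,273). The arm blocks the top view of the fence, but the stand is visible there at (185,185). I'll zoom in next.

```bash
python3 - <<'E'
import cv2
a=cv2.imread("pics/scene0.png")
f=cv2.resize(a[150:275,300:420],None,fx=4.8,fy=4.8,interpolation=cv2.INTER_CUBIC)
cv2.imwrite("pics/c1.png",f)
b=cv2.imread("pics/top0.png")
g=cv2.resize(a[265:365,205:290],None,fx=4,fy=4,interpolation=cv2.INTER_CUBIC)
h=cv2.resize(b[150:250,155:255],None,fx=4,fy=4,interpolation=cv2.INTER_CUBIC)
cv2.imwrite("pics/c2.png",cv2.hconcat([g,h]))
E
```

```text
(no output)
```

View pics/c1.png

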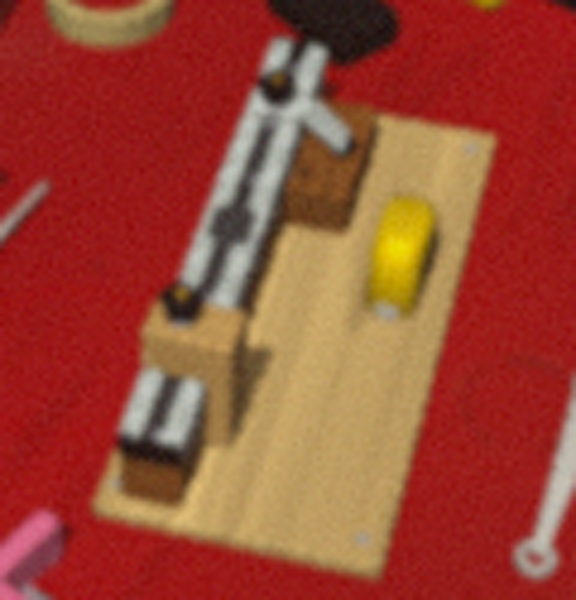

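View pics/c2.png

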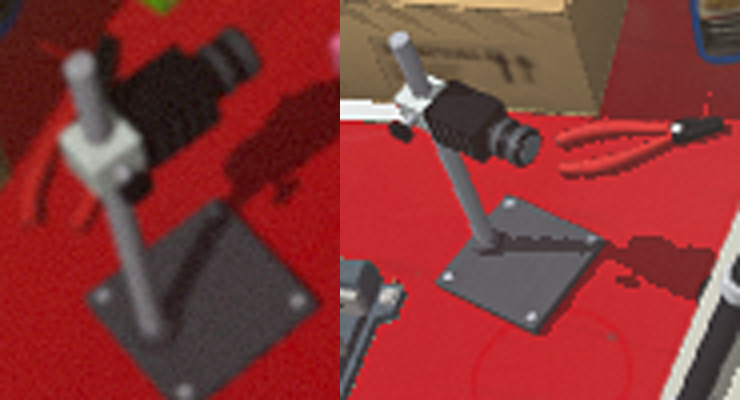

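The crop shows the stop (light block) on the +y side of the pocket, with the pocket at crop (232,222) and the hold-down on the far side. The lens points towards -y. I'll cast rays next.

```bash
cat > h.py <<'E'
import numpy as np,pickle
D=pickle.load(open("s0.pkl","rb"))
def ray(n,uv):
    s=D[n];d=s["pose"][:3,:3]@np.linalg.inv(s["K"])@np.array([*uv,1.]);return s["pose"][:3,3],d/np.linalg.norm(d)
def on(n,uv,z):
    o,d=ray(n,uv);return o+d*(z-o[2])/d[2]
def tri(a,b):
    o,d=ray("scene",a);p,e=ray("top",b)
    t=np.linalg.lstsq(np.c_[d,-e],p-o,rcond=None)[0]
    return (o+d*t[0]+p+e*t[1])/2,np.linalg.norm(o+d*t[0]-p-e*t[1])
E
python3 - <<'E'
from h import *
np.set_printoptions(precision=4,suppress=True)
c=lambda u,v:(300+u/4.8,150+v/4.8)
for k,u,v,z in [("boardA",95,515,.012),("boardB",380,578,.012),("boardC",495,135,.012),("trkN1",120,435,.075),("trkN2",195,455,.075),("trkF1",280,38,.075),("trkF2",328,45,.075),("pocket",232,222,.075),("knob",182,297,.128),("blk top near L",142,330,.111),("blk near R",236,348,.111),("blk far R",247,310,.111),("hold knob",277,80,.1),("armbottom near",232,440,.02)]:
    print(k,on("scene",c(u,v),z))
g=lambda u,v:(205+u/4,265+v/4); h=lambda u,v:(155+(u-340)/4,150+v/4)
for k,p,q in [("lens",(240,55),(527,145)),("posttop",(80,62),(400,40)),("postbase",(150,333),(490,245)),("cL",(90,297),(510,200)),("cR",(318,300),(540,333)),("cT",(218,203),(605,240)),("cB",(185,400),(437,283))]:
    print(k,*tri(g(*p),h(*q)),on("scene",g(*p),.012),on("top",h(*q),.012))
E
```

```text
boardA [0.5206 0.066  0.012 ]
boardB [0.3432 0.0272 0.012 ]
boardC [ 0.4305 -0.3885  0.012 ]
trkN1 [0.5116 0.0477 0.075 ]
trkN2 [0.4638 0.0405 0.075 ]
trkF1 [ 0.5906 -0.3468  0.075 ]
trkF2 [ 0.5557 -0.3556  0.075 ]
pocket [ 0.5346 -0.1534  0.075 ]
knob [ 0.5087 -0.0287  0.128 ]
blk top near L [ 0.525  -0.0066  0.111 ]
blk near R [ 0.4669 -0.02    0.111 ]
blk far R [ 0.4751 -0.0523  0.111 ]
hold knob [ 0.5597 -0.2746  0.1   ]
armbottom near [ 0.469  -0.0234  0.02  ]
lens [0.5233 0.3198 0.2127] 0.0015981845692690558 [0.6229 0.2094 0.012 ] [0.6593 0.4079 0.012 ]
posttop [0.5515 0.4104 0.2961] 0.003212549633336189 [0.7221 0.2691 0.012 ] [0.7634 0.5703 0.012 ]
postbase [ 0.556   0.4122 -0.0011] 0.004443909976002725 [0.5527 0.4162 0.012 ] [0.5458 0.4065 0.012 ]
cL [ 0.6066  0.41   -0.0015] 0.003399771604092244 [0.602  0.4143 0.012 ] [0.5962 0.4041 0.012 ]
cR [ 0.4741  0.34   -0.0034] 0.002982609897607619 [0.4702 0.346  0.012 ] [0.4644 0.3342 0.012 ]
cT [ 0.5753  0.3108 -0.0028] 0.0015532549664661972 [0.5678 0.3177 0.012 ] [0.5673 0.3054 0.012 ]
cB [0.5052 0.4419 0.0083] 0.006328908010779318 [0.5071 0.4421 0.012 ] [0.4996 0.4401 0.012 ]
```

```bash
cat > plan.py <<'E'
import numpy as np,sys
from scipy.spatial.transform import Rotation as R
from station import manip
def plan(tgt,ydir_deg):
    """tilt fix + yaw first, then shift in the resulting tool axes"""
    s=manip.read_state();T=s["tool_rot"];a=np.radians(ydir_deg)
    y=np.array([np.cos(a),np.sin(a),0]);z=np.array([0,0,-1.]);G=np.c_[np.cross(y,z),y,z]
    rv=np.degrees(R.from_matrix(T.T@G).as_rotvec());d=G.T@(np.array(tgt)-s["ee_pos"])
    print("t",round(s["time"],2),"pos",np.round(s["ee_pos"],4),"turn/8",np.round(rv/8,3),"shift/.2",np.round(d/.2,3),"w",round(s["gripper_width"],4),"F",np.round(s["force"],1),"gf",round(s["gripper_force"],1))
if __name__=="__main__": plan([float(v) for v in sys.argv[1:4]],float(sys.argv[4]))
E
python3 plan.py .499 -.031 .2 -78
```

```text
t 0.1 pos [ 0.2648 -0.5657  0.2329] turn/8 [-9.000e-03  1.000e-03  1.635e+00] shift/.2 [ 1.701 -2.371  0.165] w 0.0921 F [ 0.4 -0.6  0. ] gf 0.0
```

{"method": "drive_tool", "body": {
  "rows": [0,0,0,0,0,0.82,-1,0,0,0,0,0,0.82,-1,0.12,-0.17,0,0,0,0,-1,0.12,-0.17,0,0,0,0,-1,0.12,-0.17,0,0,0,0,-1,0.12,-0.17,0,0,0,0,-1,0.12,-0.17,0,0,0,0,-1,0.12,-0.17,0,0,0,0,-1,0.12,-0.17,0,0,0,0,-1,0.12,-0.17,0,0,0,0,-1]
}}

```text
time: 1.1
ee_pos: [0.3966, -0.2585, 0.2334]
tool_rot: [[0.978, 0.207, -0.0], [0.207, -0.978, 0.0], [-0.0, -0.0, -1.0]]
force: [0.0, -0.2, -0.3]
gripper_width: 0.0916
gripper_force: 0.0
```

{"method": "drive_tool", "body": {
  "rows": [0.12,-0.17,0.02,0,0,0,-1,0.12,-0.17,0.02,0,0,0,-1,0.12,-0.17,0.02,0,0,0,-1,0.12,-0.17,0.02,0,0,0,-1,0.12,-0.17,0.02,0,0,0,-1,0.12,-0.17,0.02,0,0,0,-1,0,0,0,0,0,0,-1,0,0,0,0,0,0,-1]
}}

```text
time: 1.9
ee_pos: [0.4948, -0.0301, 0.2092]
tool_rot: [[0.978, 0.21, -0.001], [0.21, -0.978, -0.0], [-0.001, -0.0, -1.0]]
force: [-0.1, 0.9, 0.9]
gripper_width: 0.0921
gripper_force: 0.0
```

```bash
python3 plan.py .499 -.031 .2 -78; python3 - <<'E'
from station import manip
import cv2
a=manip.snapshot("scene")["pixels"][:,:,::-1]; b=manip.snapshot("top")["pixels"][:,:,::-1]
f=lambda a:cv2.resize(a,None,fx=3,fy=3,interpolation=cv2.INTER_CUBIC)
cv2.imwrite("pics/c3.png",cv2.hconcat([f(a[130:290,290:420]),f(b[130:290,240:370])]))
E
```

```text
t 1.9 pos [ 0.4948 -0.0301  0.2092] turn/8 [-0.     0.008  0.013] shift/.2 [0.02  0.009 0.046] w 0.0921 F [-0.1  0.9  0.9] gf 0.0
```

View pics/c3.png

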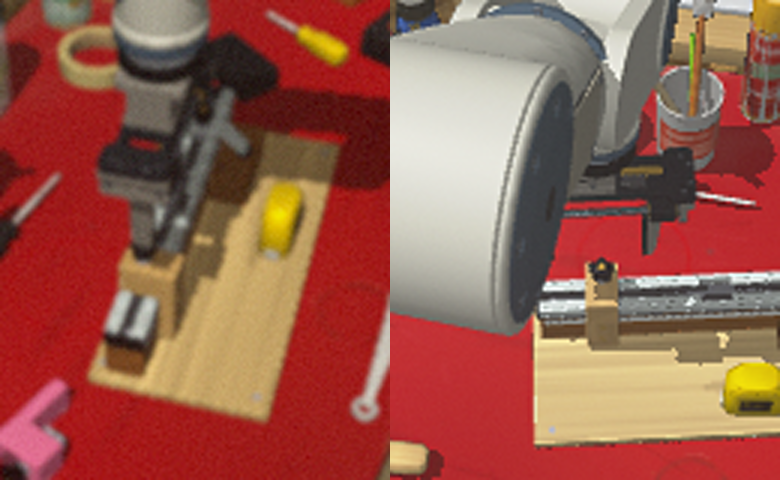

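The stop and pocket are now visible in the top view: knob at crop (600,268), pocket at (718,292). The gripper is above the stop. I'll cross-check positions with the top rays.

```bash
python3 - <<'E'
from h import *
np.set_printoptions(precision=4,suppress=True)
h=lambda u,v:(240+(u-390)/3,130+v/3)
c=lambda u,v:(300+u/4.8,150+v/4.8)
print(on("top",h(600,267),.128),on("top",h(718,292),.075),on("top",h(586,300),.111),on("top",h(618,300),.111), on("top",h(534,445),.012))
print(tri(c(182,297),h(600,267)),tri(c(232,222),h(718,292)),tri(c(380,578),h(534,445)))
E
```

```text
[ 0.5087 -0.0322  0.128 ] [ 0.5292 -0.1631  0.075 ] [ 0.4751 -0.0222  0.111 ] [ 0.4805 -0.0566  0.111 ] [0.3424 0.0146 0.012 ]
(array([ 0.5105, -0.0318,  0.1246]), np.float64(0.000536557541407073)) (array([ 0.538 , -0.1633,  0.0635]), np.float64(0.003213492973734417)) (array([ 0.3474,  0.0166, -0.002 ]), np.float64(0.0018357350576433062))
```

{"method": "drive_tool", "body": {
  "rows": [0.03,0.02,0.1,0,0,0,-1,0,0,0.15,0,0,0,-1,0,0,0.15,0,0,0,-1,0,0,0.1,0,0,0,-1,0,0,0.05,0,0,0,-1,0,0,0,0,0,0,-1]
}}

```text
time: 2.6
ee_pos: [0.5007, -0.0343, 0.0987]
tool_rot: [[0.979, 0.206, -0.002], [0.206, -0.979, 0.0], [-0.002, -0.001, -1.0]]
force: [0.5, -0.8, 0.6]
gripper_width: 0.0922
gripper_force: 0.0
```

```bash
python3 plan.py .502 -.033 .0985 -78
```

```text
t 2.6 pos [ 0.5007 -0.0343  0.0987] turn/8 [-0.004  0.015 -0.015] shift/.2 [ 0.008 -0.005  0.001] w 0.0922 F [ 0.5 -0.8  0.6] gf 0.0
```

{"method": "drive_tool", "body": {
  "rows": [0,0,0,0,0,0,1,0,0,0,0,0,0,1,0,0,0,0,0,0,1,0,0,0,0,0,0,1,0,0,0,0,0,0,1,0,0,0,0,0,0,1,0,0,0,0,0,0,1,0,0,0,0,0,0,1],
  "squeeze": 12
}}

```text
time: 3.4
ee_pos: [0.5017, -0.0333, 0.0996]
tool_rot: [[0.978, 0.207, -0.0], [0.207, -0.978, 0.0], [-0.0, -0.0, -1.0]]
force: [0.7, 0.6, 1.0]
gripper_width: 0.036
gripper_force: 11.8
```

{"method": "drive_tool", "body": {
  "rows": [0,0.05,0,0,0,0,1,0,0.07,0,0,0,0,1,0,0.08,0,0,0,0,1,0,0.08,0,0,0,0,1,0,0.08,0,0,0,0,1,0,0.08,0,0,0,0,1,0,0.06,0,0,0,0,1,0,0.05,0,0,0,0,1,0,0,0,0,0,0,1,0,0,0,0,0,0,1]
}}

```text
time: 4.4
ee_pos: [0.5248, -0.1417, 0.0996]
tool_rot: [[0.978, 0.207, 0.001], [0.207, -0.978, -0.001], [0.0, 0.001, -1.0]]
force: [0.3, -1.5, 0.6]
gripper_width: 0.0361
gripper_force: 11.9
```

```bash
python3 - <<'E'
from station import manip
import cv2,pickle
A=manip.snapshot("scene");B=manip.snapshot("top")
pickle.dump((A,B),open("s2.pkl","wb"))
a=A["pixels"][:,:,::-1];b=B["pixels"][:,:,::-1]
f=lambda a:cv2.resize(a,None,fx=4,fy=4,interpolation=cv2.INTER_CUBIC)
cv2.imwrite("pics/c4.png",cv2.hconcat([f(a[150:270,315:400]),f(b[170:290,280:385])]))
E
python3 plan.py .534 -.156 .0985 -78
```

```text
t 4.5 pos [ 0.5247 -0.1411  0.0997] turn/8 [ 0.004 -0.002 -0.001] shift/.2 [0.03  0.083 0.006] w 0.0362 F [ 0.3 -1.6  0.8] gf 11.9
```

View pics/c4.png

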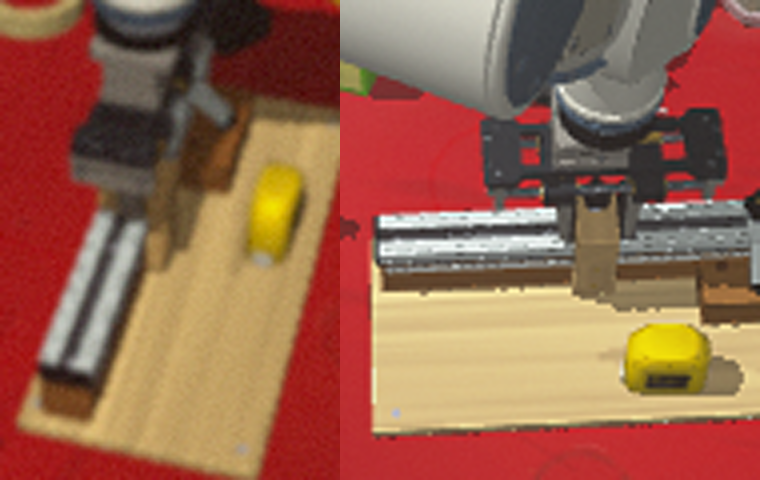

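The stop is near the pocket, and the gripper hides the pocket itself. I'll measure relative to the board's near edge in the same images: arm bottom at crop (593,294), board corner at (373,433).

```bash
python3 - <<'E'
from h import *
np.set_printoptions(precision=4,suppress=True)
t=lambda u,v:(280+(u-340)/4,170+v/4); s=lambda u,v:(315+u/4,150+v/4)
a=np.radians(11.9);Y=np.array([-np.sin(a),np.cos(a)]);X=np.array([np.cos(a),np.sin(a)])
def rel(n,p,zp,q,zq):
    d=(on(n,p,zp)-on(n,q,zq))[:2]; return np.array([d@X,d@Y])
B=t(373,433)
for k,p,z in [("armbot L",t(573,291),.019),("armbot R",t(613,297),.019),("fence end front top",t(383,268),.07),("topface front L",t(577,237),.111),("R",t(619,237),.111)]:
    print("top",k,rel("top",p,z,B,.012)+[-.15,.21])
for k,p,z in [("armbot nearR",s(165,270),.019),("armbot nearL",s(147,270),.019),("A",s(20,425),.012),("fence end front top",s(95,388),.07),("fence end back",s(43,372),.07)]:
    print("scene",k,rel("scene",p,z,s(257,480),.012)+[-.15,.21])
print(on("top",B,.012),on("scene",s(257,480),.012))
E
```

```text
top armbot L [-0.0306  0.0357]
top armbot R [-0.0382  0.0018]
top fence end front top [-0.0284  0.1969]
top topface front L [-0.0308  0.0366]
top R [-0.0326  0.0023]
scene armbot nearR [-0.0364  0.0284]
scene armbot nearL [-0.0223  0.0324]
scene A [0.0321 0.209 ]
scene fence end front top [-0.0252  0.2052]
scene fence end back [0.0156 0.201 ]
[0.3428 0.0138 0.012 ] [0.3436 0.0257 0.012 ]
```

{"method": "drive_tool", "body": {
  "rows": [0,0.04,0,0,0,0,1,0,0.04,0,0,0,0,1,0,0,0,0,0,0,1,0,0,0,0,0,0,1]
}}

```text
time: 4.9
ee_pos: [0.5281, -0.1573, 0.0996]
tool_rot: [[0.978, 0.207, 0.001], [0.207, -0.978, -0.001], [0.0, 0.001, -1.0]]
force: [-0.2, -2.2, 1.7]
gripper_width: 0.0365
gripper_force: 11.9
```

{"method": "drive_tool", "body": {
  "rows": [0,0,0,0,0,0,1,0,0,0,0,0,0,1,0,0,0,0,0,0,1,0,0,-0.015,0,0,0,1,0,0,-0.015,0,0,0,1,0,0,0,0,0,0,1],
  "squeeze": 25
}}

```text
time: 5.5
ee_pos: [0.5278, -0.1565, 0.1058]
tool_rot: [[0.978, 0.207, -0.0], [0.207, -0.978, 0.0], [0.0, -0.0, -1.0]]
force: [0.7, 0.4, -2.3]
gripper_width: 0.0362
gripper_force: 24.8
```

{"method": "drive_tool", "body": {
  "rows": [0,0,-0.04,0,0,0,1,0,0,-0.05,0,0,0,1,0,0,-0.05,0,0,0,1,0,0,0,0,0,0,1]
}}

```text
time: 5.9
ee_pos: [0.5288, -0.157, 0.1355]
tool_rot: [[0.978, 0.207, 0.003], [0.207, -0.978, -0.001], [0.002, 0.001, -1.0]]
force: [-0.2, -0.1, -1.4]
gripper_width: 0.036
gripper_force: 24.8
```

```bash
python3 plan.py .484 .2245 .256 -108
```

```text
t 5.9 pos [ 0.5288 -0.157   0.1355] turn/8 [ 0.005 -0.019  3.746] shift/.2 [-0.802 -1.745 -0.602] w 0.036 F [-0.2 -0.1 -1.4] gf 24.8
```

{"method": "drive_tool", "body": {
  "rows": [0,0,-0.15,0,0,0,1,0,0,-0.2,0,0,0,1,0,0,-0.15,0,0,0,1,0,0,-0.09,0,0,0,1,0,0,0,0,0,0.8,1,0,0,0,0,0,0.8,1,0,0,0,0,0,0.8,1,0,0,0,0,0,0.8,1,0,0,0,0,0,0.55,1,0,0,0,0,0,0,1],
  "squeeze": 30
}}

```text
time: 6.9
ee_pos: [0.5277, -0.1567, 0.2516]
tool_rot: [[0.951, -0.311, -0.0], [-0.311, -0.951, -0.0], [-0.0, 0.0, -1.0]]
force: [0.2, -0.2, -2.0]
gripper_width: 0.0361
gripper_force: 29.7
```

{"method": "drive_tool", "body": {
  "rows": [-0.04,-0.1,0,0,0,0,1,-0.08,-0.17,0,0,0,0,1,-0.08,-0.17,0,0,0,0,1,-0.08,-0.17,0,0,0,0,1,-0.08,-0.17,0,0,0,0,1,-0.08,-0.17,0,0,0,0,1,-0.08,-0.17,0,0,0,0,1,-0.08,-0.17,0,0,0,0,1,-0.05,-0.1,0,0,0,0,1,0,0,0,0,0,0,1]
}}

```text
time: 7.9
ee_pos: [0.4898, 0.1503, 0.2517]
tool_rot: [[0.952, -0.305, 0.0], [-0.305, -0.952, 0.001], [-0.0, -0.001, -1.0]]
force: [0.4, -0.2, -0.6]
gripper_width: 0.036
gripper_force: 29.7
```

```bash
python3 plan.py .484 .2245 .253 -108; python3 - <<'E'
from station import manip
import cv2,pickle
A=manip.snapshot("scene");B=manip.snapshot("top")
a=A["pixels"][:,:,::-1];b=B["pixels"][:,:,::-1]
f=lambda a:cv2.resize(a,None,fx=3.5,fy=3.5,interpolation=cv2.INTER_CUBIC)
cv2.imwrite("pics/c5.png",cv2.hconcat([f(a[235:355,215:320]),f(b[140:260,160:280])]))
E
```

```text
t 7.9 pos [0.4898 0.1503 0.2517] turn/8 [-0.006  0.001  0.033] shift/.2 [-0.142 -0.344 -0.007] w 0.036 F [ 0.4 -0.2 -0.6] gf 29.7
```

View pics/c5.png

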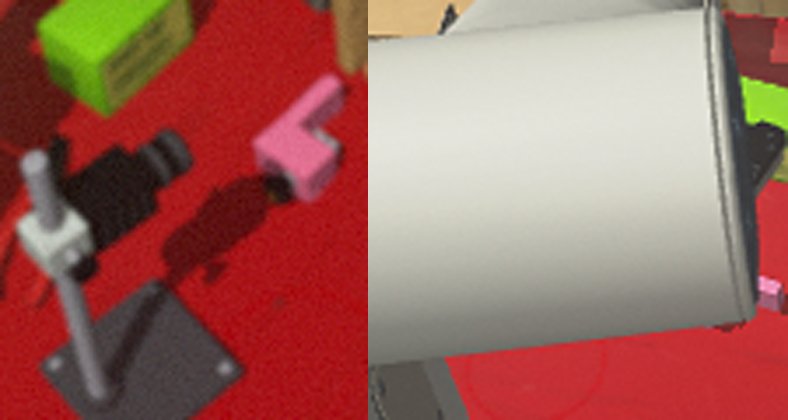

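The crop shows only the stand, lens at (180,155), because the arm hides the top view and the stop is still outside the scene crop. I'll go the rest of the way, then check the stop against the lens in the scene view.

{"method": "drive_tool", "body": {
  "rows": [-0.04,-0.1,0,0,0,0,1,-0.05,-0.1,0,0,0,0,1,-0.03,-0.08,0,0,0,0,1,-0.02,-0.06,-0.005,0,0,0,1,0,0,0,0,0,0,1,0,0,0,0,0,0,1]
}}

```text
time: 8.6
ee_pos: [0.4848, 0.2204, 0.2525]
tool_rot: [[0.951, -0.309, -0.0], [-0.309, -0.951, -0.001], [0.0, 0.001, -1.0]]
force: [0.4, -0.3, -1.5]
gripper_width: 0.0357
gripper_force: 29.7
```

```bash
python3 plan.py .484 .2245 .253 -108; python3 - <<'E'
from station import manip
import cv2,pickle
A=manip.snapshot("scene");B=manip.snapshot("top")
a=A["pixels"][:,:,::-1];b=B["pixels"][:,:,::-1]
f=lambda a:cv2.resize(a,None,fx=5,fy=5,interpolation=cv2.INTER_CUBIC)
cv2.imwrite("pics/c6.png",f(a[220:335,215:345]))
E
```

```text
t 8.6 pos [0.4848 0.2204 0.2525] turn/8 [ 0.004 -0.    -0.003] shift/.2 [-0.01  -0.018 -0.003] w 0.0357 F [ 0.4 -0.3 -1.5] gf 29.7
```

View pics/c6.png

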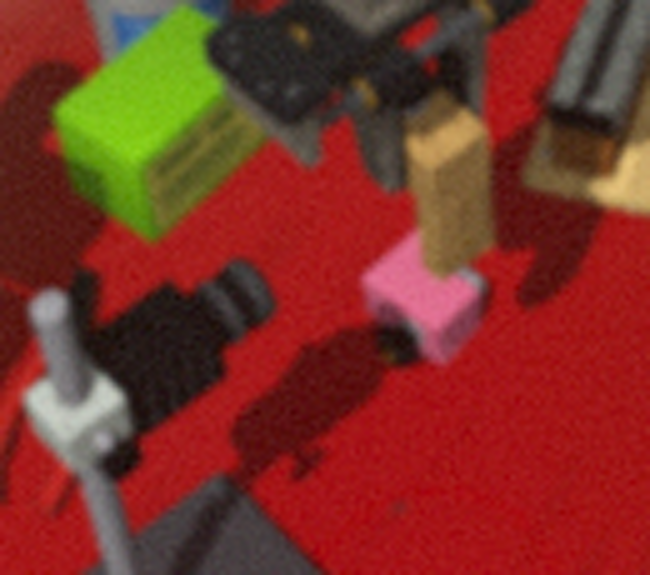

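The stop is held in front of the lens, with the drop arm at crop (410-495, 100-275) and the lens front at about (255,290). I'll compare projections of the known stop geometry and my lens estimate with this view.

```bash
python3 - <<'E'
from h import *
import cv2
np.set_printoptions(precision=1,suppress=True)
s=D["scene"];W=np.linalg.inv(s["pose"])
def pr(P):
    P=np.atleast_2d(P);return (cv2.projectPoints(P,cv2.Rodrigues(W[:3,:3])[0],W[:3,3],s["K"],None)[0][:,0]-[215,220])*5
ex=np.array([.951,-.309,0]);ey=np.array([.309,.951,0]);ez=np.array([0,0,1.])
O=np.array([.4848,.2204,.2525])+.008*ex-.0246*ez   # stop origin
for n,c in {"armbot front-near":(-.038,.018,-.056),"armbot front-far":(-.038,-.018,-.056),"armbot back-near":(-.022,.018,-.056),"top front-near":(-.038,.018,.036),"top front-far":(-.038,-.018,.036),"head":(0,0,-.0095)}.items():
    print(n,pr(O+c[0]*ex+c[1]*ey+c[2]*ez))
L=np.array([.5228,.317,.219]);l=ey
for z in (.211,.219,.225):
    L[2]=z;print("lens",z,pr(L),"rim t/b/l/r",pr([L+.017*ez,L-.017*ez,L-.017*ex,L+.017*ex]).tolist(), "body back top corners",pr([L+.101*l, L+.101*l+[0,0,.302-z]]).tolist())
E
```

```text
armbot front-near [[444.  282.4]]
armbot front-far [[497.7 241.5]]
armbot back-near [[422.7 263.4]]
top front-near [[434.8 164.1]]
top front-far [[491.9 122.7]]
head [[415.8 159.5]]
lens 0.211 [[253.5 290.9]] rim t/b/l/r [[249.6133792541002, 269.1645977826306], [257.24908626171555, 312.08143166643765], [275.93458174104086, 312.37427693326595], [231.39800928976342, 269.7220010827374]] body back top corners [[76.3770248123545, 419.2099804162629], [41.58568192971629, 299.30337167912285]]
lens 0.219 [[251.7 280.7]] rim t/b/l/r [[247.76603509627677, 258.781517045187], [255.4831383315505, 302.1558420791547], [274.23324434030405, 302.2503055718954], [229.49125486098012, 259.54742757632687]] body back top corners [[73.4953617565381, 409.2784740150407], [41.58568192971629, 299.30337167912285]]
lens 0.225 [[250.3 273. ]] rim t/b/l/r [[246.36743962451106, 250.92064843504374], [254.14644723497844, 294.64290978770606], [272.9452202821767, 294.5857948924791], [228.0479493037862, 251.84584930163965]] body back top corners [[71.3129394939719, 401.7568657454342], [41.58568192971629, 299.30337167912285]]
```

Projections agree with the picture to about 3 mm for both the stop and the lens. I'll make a small final trim and settle, then hand in.

{"method": "drive_tool", "body": {
  "rows": [0,-0.015,0,0,0,0,1,0,0,0,0,0,0,1,0,0,0,0,0,0,1,0,0,0,0,0,0,1,0,0,0,0,0,0,1]
}}

```text
time: 9.2
ee_pos: [0.4856, 0.224, 0.2526]
tool_rot: [[0.951, -0.31, -0.0], [-0.31, -0.951, -0.0], [-0.0, 0.0, -1.0]]
force: [0.3, -0.0, -1.9]
gripper_width: 0.0358
gripper_force: 29.7
```

```bash
python3 plan.py .484 .2235 .253 -108; python3 -c "
from station import manip
print(manip.close_job())"
```

```text
t 9.2 pos [0.4856 0.224  0.2526] turn/8 [ 0.     0.    -0.004] shift/.2 [-0.007  0.005 -0.002] w 0.0358 F [ 0.3 -0.  -1.9] gf 29.7
the job is handed in; nothing more can be done
None
```

The stop was slid to the pocket, lifted out and held upright about 10 cm in front of the lens, and the job was handed in at 9.2 s; no verdict came back, and the final position rests on camera estimates good to roughly 5 mm.

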